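# Gauge the home-sensor gap on a linear stage

### The arm

A 7-joint arm with a two-finger parallel gripper is mounted at the origin on the work surface. World frame = base frame: x ahead of the robot, y to its left, z up, the work surface at z = 0. Lengths are in m, angles in rad, forces in N, time in s.
With the tool pointing down it reaches from about 0.4 to 0.85 m from the base axis. Payload 10.4 kg.
Tool frame: the origin (TCP) lies on the centre line of the jaws, within the pads' length; the fingertips stand r.tip_extent ahead of it and the grasp point (between the pads) lies 8 mm behind it (r.tip_extent is the distance from the TCP to the fingertips, in m); z points along the fingers, y is the direction in which the jaws open and shut (so a half turn about z gives the same grasp; the last joint's range is limited). The gripper opens to 87 mm and grips with 3 to 60 N. Pads are 19 mm wide; open, the fingers measure 117 mm over their backs; the gripper's body (75 mm by 190 mm) begins 51 mm behind the grasp point.
Start: joints at [1.26, 0.332, -0.065, 1.46, 0.022, 1.35, -0.088], TCP at [0.177, -0.599, 0.234] pointing down, gripper open.
Joint ranges: [-2.6, 2.6], [-0.5, 2.12], [-1.47, 1.34], [0.16, 2.42], [-1.27, 4.41], [0.06, 2.06], [-2.6, 2.6]. Speed limits (rad/s): [2.22, 2.22, 2.79, 2.79, 3.14, 3.14, 3.14].

### API

Orientations are given as a unit quaternion [x, y, z, w].
In Python, from bench import r gives the robot as it stands.
- The arm moves only by the shell command python3 -m jog 'ROWS' [FORCE]. ROWS is JSON, a list of rows, each a list of 7 numbers: the shift along the tool's x, y, z in cm, then the turn, a rotation vector about the tool's x, y, z in rad, then the opening, from -1 (shut) to 1 (fully open). In form: [[tx, ty, tz, wx, wy, wz, jaw], ...]. A call has 1 to 20 rows; each row shifts and turns the commanded pose from where the row before left it, along the tool's axes as they then stand; what a row does not reach is not made up. A row lasts 1/8 s, in which the tool goes at most 62.5 mm and 10.7 degrees, less where a joint would pass 70% of its speed; a pose out of reach is approached as far as the arm can. A call with a gripper value outside its range is refused whole. The fingers move at their own pace and stop on an object; FORCE is the grip in N (left out, the last holds). Time passes only in rows, so rows that do not move let the fingers close. It gives the time, the measured TCP pose, the force and the opening at its end, in the units of the state.
- r.read_state(): the state, without advancing time (a new reading comes with each control period).
- r.camera(name): name is "side" or "top" or "wrist"; returns a dict with "frame" (420x560x3 uint8, red, green, blue), "fx", "fy", "cx", "cy" (pixels), "k1" (the pictures are not rectified: a ray, as slopes to the right and down, at radius r is drawn at 1 + k1 r^2 times it, then the intrinsics apply), "camera_from_world" (4x4, takes a point from world to camera coordinates). Camera axes: x right, y down, z forward; pixel columns grow to the right and rows downward; lengths in m; the calibration is good to about 2 mm. A picture is of the moment at which its call begins. There is no depth.
- r.close_job(): hands the job in, once; it reports no verdict.
Trained networks look in a picture, given as the dict that the camera call returned (one of the last four; its "shot" number tells which), for a name from the list of things; names that differ only in an ending like _2 or _b are one class to them, and where a whole thing is asked for, a point or a joint stands for the part that bears it (a point fixed in the world has none). Each returns a list of dicts, best first, with "score" (0 to 1); they miss things now and then, are a little off and sometimes report something else, mostly with a low value. They report only what shows in the picture. A call takes as long as a camera call. They do not tell look-alikes from the thing itself.
- r.search_frame(picture, thing): "rect" ([left, top, right, bottom] in pixels, round what is visible of it).
The state is a dict: "time": time; "joint_positions": joint angles; "joint_vel": joint speeds; "joint_torque": joint torques, N m; "ee_pos": TCP position; "eef_rot": TCP orientation; "ft_force": force on the tool from outside, world axes, zero at the start; "torque": the same for the moment, N m; "width": finger opening in m.
Only numpy, scipy, OpenCV 4.12 (cv2) and the standard library are available. Lean on these libraries where they do the work, as an engineer would, in place of code of your own. Each camera call takes 0.05 s, during which the arm holds its last target.

### The job

Slide the stage's carriage (the black saddle with the steel post) fully home, hard up against the red bumpers of the end block. Then take the yellow-handled taper gauge out of the tool stand and slide its blade straight down, square and upright, between the carriage's steel target plate and the orange home sensor until it drags snugly on both, without forcing it or pushing the carriage back off its bumpers. Finish while still holding the gauge there at that depth so that the gap can be read, and leave the other tools and parts alone.

Things in the scene. Friction and masses are not known exactly. Their poses are not given: they have to be found in the camera images.
- carriage (a joint): Distance (m) of the stage's carriage from home: 0 = front edge against the red bumpers, up to 0.14 away from them. It moves along y of sensor (+y is homewards) and stays where left; about 9 N slides it either way. Black saddle plate 140 x 90 mm, 16 mm thick, top 76 mm above the table.
- post (a point): Grasp point on the bare, rigid steel post (13 mm in diameter, upright) in the middle of the carriage: on its axis, 118 mm above the table, 20 mm below the post's top, 42 mm above the saddle plate. A collar 32 mm wide, 6 mm high, surrounds the post's foot.
- target: Steel target plate on an arm at the robot's side of the carriage, moves with the carriage; upright, 40 mm wide (x), 6 mm thick, its top edge rounded (radius 3 mm). Origin under the middle of its gauging face at breadboard height; axes parallel to those of sensor; the gauging face is the plane y = 0 and looks to +y, at the sensor.
- target_top (a point): Middle of the target plate's gauging face, level with the plate's top, 104 mm above the table.
- sensor: Fixed orange home sensor, 40 mm wide (x), 12 mm thick. Origin under the middle of its sensing face, 12 mm above the table; z up, y along the stage towards home. The face is the plane y = 0, looks to -y at the target plate (parallel, centres opposite). Carriage home: gap between the faces 4.2 to 6.8 mm, varies. Top edge rounded, radius 3 mm. The slot is open above, at both sides and below.
- sensor_top (a point): Middle of the sensor's sensing face, level with the sensor's top, 104 mm above the table.
- gauge: Taper gauge, 65 to 110 g: yellow handle 28 (x) x 14 (y) x 45 mm high, steel blade straight down from it, 14 mm wide (x), 75 mm long, thickness (y) growing evenly from 2 mm at the tip to 8.25 mm at the handle, so it gets snug with its tip 29 to 60 mm below the plates' tops. Origin at the handle's foot, z up. It stands in one of the stand's three slots, foot 109 mm above the table.
- gauge_grip (a point): Centre of the gauge's yellow handle, 22.5 mm above the handle's foot; axes as gauge. Free all round for fingers on the two broad faces (14 mm apart, along y). In the stand it is 131.5 mm above the table; lift 80 mm to clear the slot.
- gauge_tip (a point): Middle of the tip of the gauge's blade, 97.5 mm below gauge_grip along the gauge.
- driver_red: Bystander: hex driver with a red round handle, 26 mm in diameter, 50 mm high, standing in another slot of the stand (slots are 55 mm apart in a row). Origin at the handle's foot.
- driver_blue: Bystander: the same with a blue handle, in the remaining slot.
- stepper: Bystander: small loose stepper motor, 42 x 42 x 40 mm with a 22 mm shaft upwards, standing beside the stage on the robot's side. Origin under its centre.
- coupling: Bystander: loose silver and red shaft coupling, 30 mm in diameter, 44 mm high, standing on the far side of the stage. Origin under its centre.
Things that resemble listed ones, but are neither listed nor needed, are in the scene too. There is more than one size of the gauge; the job needs the smaller.

How it is judged:
By the outcome, as a careful person would: the job done as asked, in the order asked, and still so for the second after the job is handed in, while the arm keeps its last pose, push and grip.
It also fails if it takes over 69 s, if anything falls off the work surface, if the arm or the gripper's body presses on something with over 40 N, if the wrist force passes 120 N, or if a joint passes its speed limit or range.

## Working session

There is one attempt and no reset: what is moved stays moved. The work goes in short steps, Python scripts to look and compute and a shell command to move; the robot and the scene stay as the last step left them, time stands still between calls to the robot, and variables do not carry over. Pictures are saved under pics/ and viewed, and the job is handed in when it is done.

```bash
ls; mkdir -p pics; cat > h.py <<'E'
import numpy as np, cv2
from bench import r
def save(p,n): cv2.imwrite('pics/'+n+'.png',cv2.cvtColor(p['frame'],cv2.COLOR_RGB2BGR))
def proj(p,X):
    T=np.array(p['camera_from_world']); c=T[:3,:3]@np.array(X,float)+T[:3,3]
    a,b=c[0]/c[2],c[1]/c[2]; s=1+p['k1']*(a*a+b*b)
    return np.array([p['fx']*a*s+p['cx'],p['fy']*b*s+p['cy']])
def ray(p,u,v):
    T=np.array(p['camera_from_world']); x=(u-p['cx'])/p['fx']; y=(v-p['cy'])/p['fy']
    a,b=x,y
    for _ in range(30):
        s=1+p['k1']*(a*a+b*b); a,b=x/s,y/s
    R=T[:3,:3]; o=-R.T@T[:3,3]; d=R.T@np.array([a,b,1]); return o,d/np.linalg.norm(d)
def atz(p,u,v,z):
    o,d=ray(p,u,v); return o+d*(z-o[2])/d[2]
def tri(l):
    A=np.zeros((3,3));B=np.zeros(3)
    for o,d in l:
        P=np.eye(3)-np.outer(d,d);A+=P;B+=P@o
    X=np.linalg.solve(A,B); return X,[np.linalg.norm((np.eye(3)-np.outer(d,d))@(X-o)) for o,d in l]
E
python3 - <<'E'
from h import *
print(r.read_state(), r.tip_extent)
for n in ["side","top","wrist"]:
    p=r.camera(n); save(p,n+'0'); print(n,p['fx'],p['k1'],np.round(p['camera_from_world'],3).tolist())
    for t in ["carriage","target","sensor","gauge","driver_red","driver_blue","stepper","coupling","post"]:
        print(t,[(round(d['score'],2),np.round(d['rect']).astype(int).tolist()) for d in r.search_frame(p,t)[:4]])
E
```

```text
pics
{'time': 0.0, 'joint_positions': array([ 1.26044738,  0.33285171, -0.06471413,  1.46095401,  0.02158974,
        1.34987826, -0.0885114 ]), 'joint_vel': array([-0.0020486 ,  0.00225118, -0.0010833 ,  0.00068816,  0.00064329,
       -0.00062904, -0.00103099]), 'joint_torque': array([-1.99598844e-04, -6.23263407e+01,  2.44097837e-02, -3.89893770e+01,
       -6.13349047e-02,  3.97531979e-02,  1.39994549e-04]), 'ee_pos': array([ 0.17727273, -0.59894535,  0.23276048]), 'eef_rot': array([ 9.89666165e-01,  1.43388961e-01, -1.24972039e-04, -6.86829910e-04]), 'ft_force': array([-0.60897132,  0.5338314 , -0.25160602]), 'torque': array([ 0.04520999,  0.00700521, -0.00579609]), 'width': 0.08676976593807405} 0.011
side 509.92220520385445 -0.012696637835218582 [[-0.943, -0.331, 0.006, 0.498], [-0.2, 0.554, -0.808, 0.162], [0.265, -0.764, -0.589, 1.132], [0.0, 0.0, 0.0, 1.0]]
carriage [(0.62, [226, 170, 298, 214])]
target [(0.66, [280, 194, 297, 211])]
sensor [(0.63, [270, 207, 295, 256])]
gauge [(0.88, [359, 335, 380, 410]), (0.73, [235, 269, 246, 298])]
driver_red [(0.48, [256, 235, 269, 262
[... 361 characters left out ...]
[0.0, 0.0, 0.0, 1.0]]
carriage [(0.71, [278, 144, 315, 214]), (0.63, [242, 200, 262, 223])]
target []
sensor [(0.55, [242, 201, 263, 223]), (0.15, [137, 210, 155, 215])]
gauge [(0.7, [137, 210, 154, 217]), (0.67, [121, 302, 185, 329])]
driver_red [(0.66, [186, 205, 197, 221])]
driver_blue [(0.69, [158, 207, 174, 215])]
stepper [(0.63, [331, 221, 353, 240]), (0.21, [239, 200, 263, 223])]
coupling []
post [(0.63, [274, 147, 316, 212])]
wrist 365.3593122422513 -0.03229531459248619 [[0.285, -0.959, 0.0, -0.625], [-0.93, -0.276, 0.242, -0.029], [-0.232, -0.069, -0.97, 0.389], [0.0, 0.0, 0.0, 1.0]]
carriage []
target []
sensor []
gauge []
driver_red []
driver_blue []
stepper []
coupling []
post []
```

View pics/side0.png

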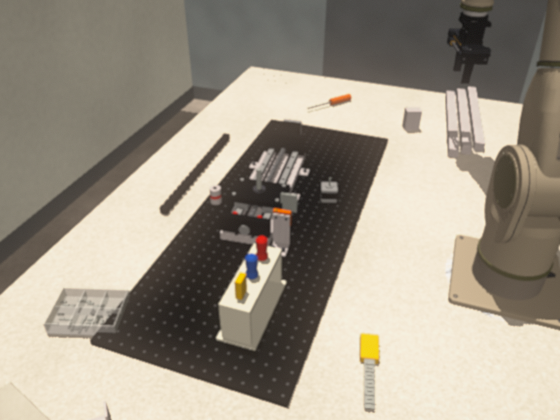

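View pics/top0.png

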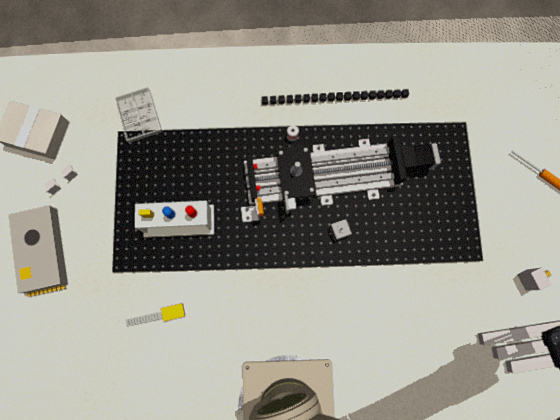

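```bash
python3 - <<'E'
import cv2
a=cv2.imread('pics/side0.png')[150:310,190:370]; cv2.imwrite('pics/side0z.png',cv2.resize(a,None,fx=4.4,fy=3.75*1,interpolation=3))
a=cv2.imread('pics/top0.png')[130:260,120:370]; cv2.imwrite('pics/top0z.png',cv2.resize(a,None,fx=3.2,fy=3.2,interpolation=3))
E
```

```text
(no output)
```

View pics/side0z.png

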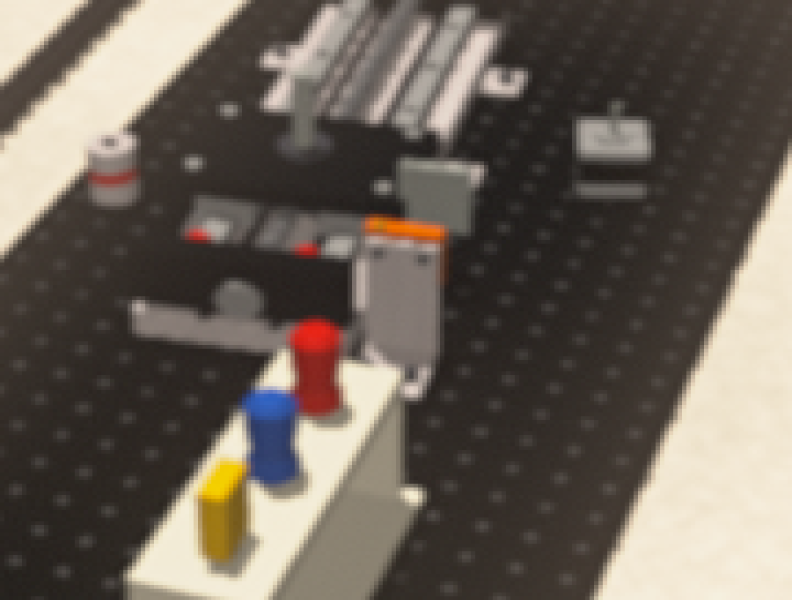

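View pics/top0z.png

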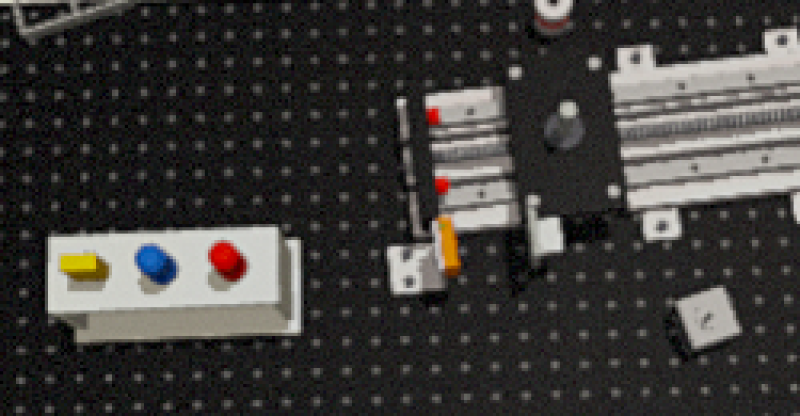

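Side view: the stage is at centre, with the post near (259,169) and the target plate near (290,200). The orange sensor is at about (282,211), and the yellow gauge is in the stand's nearest slot at (240,285). The loose yellow tool at (370,370) is the decoy. Next I'll work out coarse positions.

```bash
cat >> h.py <<'E'
from scipy.spatial.transform import Rotation as Ro
def zc(p,n,x0,y0,x1,y1,f):
    cv2.imwrite('pics/'+n+'.png',cv2.resize(cv2.cvtColor(p['frame'],cv2.COLOR_RGB2BGR)[y0:y1,x0:x1],None,fx=f,fy=f,interpolation=3))
def toolshift(X,yaw=None):
    "shift in tool axes(cm) from current TCP to X and turn about z so tool y lies at world angle yaw(deg)"
    s=r.read_state(); R=Ro.from_quat(s['eef_rot']).as_matrix()
    print('t',round(s['time'],2),'tcp',np.round(s['ee_pos'],4),'shift cm',np.round(R.T@(np.array(X)-s['ee_pos'])*100,2))
    print('tool x',np.round(R[:,0],3),'y',np.round(R[:,1],3),'z',np.round(R[:,2],3))
E
python3 - <<'E'
from h import *
P={n:r.camera(n) for n in('side','top')}
t,s=P['top'],P['side']
print('post',tri([ray(t,297.8,163.75),ray(s,259.3,168.7)]), atz(t,297.8,163.75,.138))
# top zoom pts
z=lambda a,b:(120+a/3.2,130+b/3.2)
for n,a,b,h in [('gauge',78,264,.154),('g l',60,266,.154),('g r',97,262,.154),('bump1',437,116,.06),('bump2',442,186,.06),('sens a',447,217,.104),('sens b',457,273,.104),('tgt a',533,198,.104),('tgt b',540,250,.104),('railL',425,95,.06),('rail',800,60,.06),('carr tl',515,72,.076),('carr bl',533,200,.076),('carr tr',607,60,.076)]:
    print(n,np.round(atz(t,*z(a,b),h),4))
toolshift([0,0,0])
E
```

```text
post (array([ 0.60058685, -0.04087523,  0.13445345]), [np.float64(0.0015966393308513016), np.float64(0.0015966393308513211)]) [ 0.60112213 -0.04033825  0.138     ]
gauge [0.4855 0.334  0.154 ]
g l [0.4843 0.3476 0.154 ]
g r [0.4866 0.3196 0.154 ]
bump1 [0.6217 0.064  0.06  ]
bump2 [0.5615 0.0613 0.06  ]
sens a [0.525 0.057 0.104]
sens b [0.4798 0.0503 0.104 ]
tgt a [ 0.5384 -0.0113  0.104 ]
tgt b [ 0.4963 -0.0153  0.104 ]
railL [0.6403 0.0736 0.06  ]
rail [ 0.6623 -0.2426  0.06  ]
carr tl [ 0.6527 -0.0017  0.076 ]
carr bl [ 0.5436 -0.0125  0.076 ]
carr tr [ 0.661  -0.0782  0.076 ]
t 1.6 tcp [ 0.1774 -0.5993  0.2336] shift cm [ -0.   -62.5   23.35]
tool x [0.959 0.284 0.   ] y [ 0.284 -0.959  0.   ] z [ 0. -0. -1.]
```

```bash
python3 -m jog '[[3.53,-2.6,-0.3,0,0,0,1],[3.53,-2.6,-0.3,0,0,0,1],[3.53,-2.6,-0.3,0,0,0,1],[3.53,-2.6,-0.3,0,0,0,1],[3.53,-2.6,-0.3,0,0,0,1],[3.53,-2.6,-0.3,0,0,0,1],[3.53,-2.6,-0.3,0,0,0,1],[3.53,-2.6,-0.3,0,0,0,1],[3.53,-2.6,-0.3,0,0,0,1],[3.53,-2.6,-0.3,0,0,0,1],[3.53,-2.6,0,0,0,0,1],[3.53,-2.6,0,0,0,0,1],[3.53,-2.6,0,0,0,0,1],[3.53,-2.6,0,0,0,0,1],[3.53,-2.6,0,0,0,0,1],[3.53,-2.6,0,0,0,0,1],[0,0,0,0,0,0.109,1],[0,0,0,0,0,0.109,1],[0,0,0,0,0,0,1]]'
python3 - <<'E'
from h import *
toolshift([.6011,-.0405,.11])
p=r.camera('wrist'); save(p,'w1'); t=r.camera('top'); save(t,'t1')
for n in ('post','target','sensor','carriage'): print(n,[(round(d['score'],2),np.round(d['rect']).astype(int).tolist()) for d in r.search_frame(p,n)[:4]])
print(np.round(proj(p,[.6011,-.0405,.138]),1))
E
```

```text
time: 3.98
ee_pos: [0.601, -0.0401, 0.2636]
eef_rot: [0.999, 0.035, 0.0, 0.0]
ft_force: [-0.4, -0.4, 0.5]
width: 0.0869
t 3.98 tcp [ 0.601  -0.0401  0.2636] shift cm [1.000e-02 4.000e-02 1.536e+01]
tool x [0.998 0.07  0.   ] y [ 0.07  -0.998  0.   ] z [ 0. -0. -1.]
post [(0.71, [235, 102, 333, 299])]
target [(0.59, [245, 244, 270, 298])]
sensor [(0.45, [151, 228, 189, 295]), (0.32, [243, 244, 272, 297])]
carriage [(0.82, [230, 105, 330, 296]), (0.49, [149, 229, 184, 294])]
[285.8 196.3]
```

View pics/w1.png

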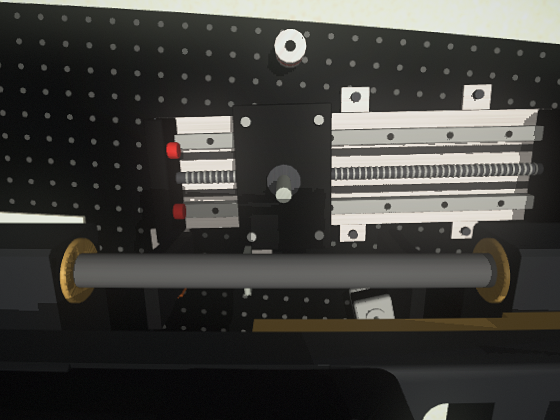

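The wrist picture shows the post top at (284,193), 3 px from the prediction. The stage runs slightly tilted, with the red bumpers at (173,150) and (179,211). I'll measure its yaw from this view.

```bash
python3 - <<'E'
from h import *
p=r.camera('wrist'); zc(p,'w1z',150,90,410,260,3)
print(np.round(atz(p,284,193,.138),4))
g=cv2.cvtColor(p['frame'],cv2.COLOR_RGB2GRAY)
for l in cv2.createLineSegmentDetector().detect(g[95:235,160:560])[0][:,0]:
    a=l[:2]+[160,95];b=l[2:]+[160,95]
    if np.linalg.norm(a-b)>70:
        A,B=atz(p,*a,.06),atz(p,*b,.06);d=(B-A); d=d if abs(d[1])>abs(d[0]) else np.array([d[1],-d[0],0]); print(np.round([*a,*b]),round(float(np.degrees(np.arctan(-d[0]/d[1]))),2))
E
```

```text
[ 0.6035 -0.039   0.138 ]
[366. 223. 452. 221.] 5.54
[538. 108. 332. 112.] 5.59
[332. 185. 514. 181.] 5.6
[513. 188. 332. 193.] 5.6
[332. 167. 517. 162.] 5.67
[529. 151. 333. 156.] 5.69
[332. 197. 513. 192.] 5.61
[333. 148. 519. 144.] 5.57
[483. 176. 412. 178.] 5.39
[333. 128. 521. 124.] 5.51
[526. 195. 332. 200.] 5.63
[533. 126. 333. 131.] 5.6
[351. 143. 467. 140.] 5.67
[497. 210. 389. 213.] 5.66
```

View pics/w1z.png

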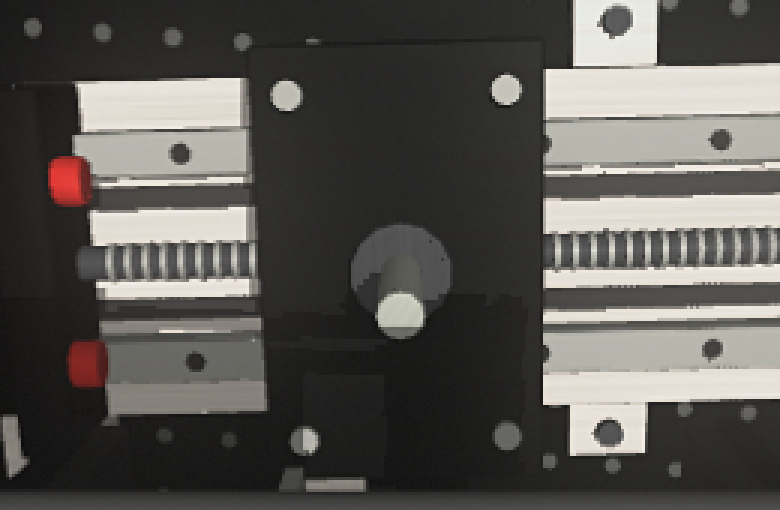

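```bash
python3 -m jog '[[0.15,-0.1,2.5,0,0,-0.028,1],[0,0,3,0,0,0,1],[0,0,3,0,0,0,1],[0,0,3,0,0,0,1],[0,0,2.5,0,0,0,1],[0,0,1.4,0,0,0,1],[0,0,0,0,0,0,1]]'
python3 - <<'E'
from h import *
toolshift([.6025,-.0392,.11]); p=r.camera('wrist'); save(p,'w2')
q=r.camera('side'); zc(q,'s2',190,130,370,270,4)
E
```

```text
time: 5.2
ee_pos: [0.602, -0.039, 0.109]
eef_rot: [0.999, 0.049, -0.001, -0.0]
ft_force: [1.0, -1.3, -0.0]
width: 0.087
t 5.2 tcp [ 0.602 -0.039  0.109] shift cm [ 0.05  0.02 -0.1 ]
tool x [ 0.995  0.098 -0.001] y [ 0.098 -0.995 -0.   ] z [-0.001  0.    -1.   ]
```

View pics/w2.png

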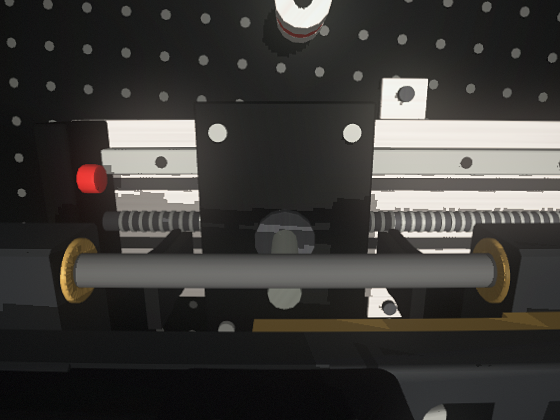

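View pics/s2.png

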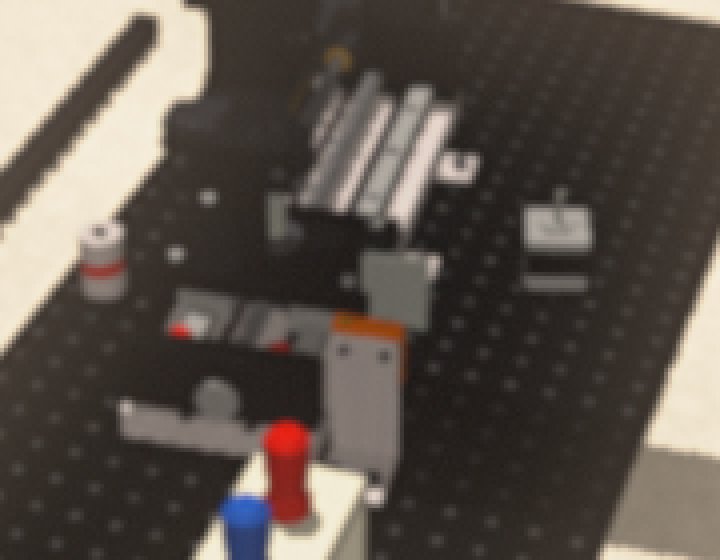

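The post is visible between the jaws, at (285,290) in the wrist view and centred. I'll close on it.

```bash
python3 -m jog '[[0,0,0,0,0,0,-1],[0,0,0,0,0,0,-1],[0,0,0,0,0,0,-1],[0,0,0,0,0,0,-1],[0,0,0,0,0,0,-1],[0,0,0,0,0,0,-1],[0,0,0,0,0,0,-1],[0,0,0,0,0,0,-1]]' 30
python3 - <<'E'
from h import *
s=r.read_state();print(s['width'],s['ft_force'],s['ee_pos']); p=r.camera('wrist'); save(p,'w3')
for a,b in((100,165),(107,180),(199,170),(197,150)): print(np.round(atz(p,a,b,.06),4),np.round(atz(p,a,b,.076),4))
E
```

```text
time: 6.3
ee_pos: [0.6023, -0.039, 0.1095]
eef_rot: [0.999, 0.049, -0.0, 0.0]
ft_force: [-0.6, -0.2, -0.3]
width: 0.0153
0.015288041782411915 [-0.64711199 -0.24624174 -0.30183369] [ 0.60232745 -0.03900544  0.10953186]
[0.6283 0.0677 0.06  ] [0.6315 0.0598 0.076 ]
[0.6201 0.0639 0.06  ] [0.624  0.0563 0.076 ]
[0.6309 0.0122 0.06  ] [0.6339 0.0087 0.076 ]
[0.6419 0.0138 0.06  ] [0.644  0.0102 0.076 ]
```

```bash
python3 -m jog '[[0,0,0,0,0,0,-1],[0,0,0,0,0,0,-1],[0,0,0,0,0,0,-1],[0,-0.3,0,0,0,0,-1],[0,-0.6,0,0,0,0,-1],[0,-0.6,0,0,0,0,-1],[0,-0.6,0,0,0,0,-1],[0,-0.6,0,0,0,0,-1],[0,-0.6,0,0,0,0,-1],[0,-0.5,0,0,0,0,-1],[0,-0.2,0,0,0,0,-1],[0,0,0,0,0,0,-1]]'
python3 - <<'E'
from h import *
toolshift([0.6023,-.039,.1095]);s=r.read_state();print(s['ft_force'],s['width']); p=r.camera('wrist'); save(p,'w4')
E
```

```text
time: 7.85
ee_pos: [0.5987, -0.0018, 0.1095]
eef_rot: [0.999, 0.048, 0.0, 0.002]
ft_force: [1.0, -6.8, -0.6]
width: 0.0119
t 7.85 tcp [ 0.5987 -0.0018  0.1095] shift cm [-0.    3.74  0.02]
tool x [0.995 0.096 0.   ] y [ 0.096 -0.995  0.003] z [ 0.001 -0.003 -1.   ]
[ 1.04348364 -6.83708007 -0.64925318] 0.011860119559402551
```

View pics/w4.png

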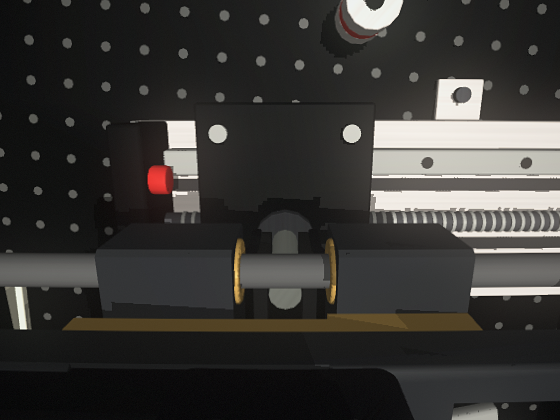

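The carriage has followed the gripper. The bumper face (173,180) is about 13 mm from the saddle edge (198,170).

```bash
python3 -m jog '[[0,-0.3,0,0,0,0,-1],[0,-0.3,0,0,0,0,-1],[0,-0.3,0,0,0,0,-1],[0,-0.1,0,0,0,0,-1],[0,0,0,0,0,0,-1]]'
python3 -m jog '[[0,-0.1,0,0,0,0,-1],[0,0,0,0,0,0,-1]]'
python3 -m jog '[[0,-0.1,0,0,0,0,-1],[0,0,0,0,0,0,-1]]'
python3 -m jog '[[0,-0.1,0,0,0,0,-1],[0,0,0,0,0,0,-1]]'
```

```text
time: 8.52
ee_pos: [0.5978, 0.0078, 0.1096]
eef_rot: [0.999, 0.048, 0.0, 0.002]
ft_force: [0.9, -7.2, -0.5]
width: 0.0123
time: 8.78
ee_pos: [0.5977, 0.0086, 0.1096]
eef_rot: [0.999, 0.048, 0.0, 0.002]
ft_force: [2.1, -9.5, -0.5]
width: 0.0123
time: 9.02
ee_pos: [0.5976, 0.0095, 0.1095]
eef_rot: [0.999, 0.048, 0.0, 0.002]
ft_force: [1.1, -9.2, -0.1]
width: 0.0122
time: 9.28
ee_pos: [0.5975, 0.0105, 0.1095]
eef_rot: [0.999, 0.048, 0.0, 0.002]
ft_force: [1.3, -7.9, 0.0]
width: 0.0126
```

```bash
for i in 1 2 3; do python3 -m jog '[[0,-0.1,0,0,0,0,-1],[0,0,0,0,0,0,-1]]' | sed -n '2p;4p'; done
python3 - <<'E'
from h import *
p=r.camera('wrist'); zc(p,'w5',100,90,400,300,2.5)
E
```

```text
ee_pos: [0.5975, 0.0115, 0.1096]
ft_force: [1.6, -8.3, -0.4]
ee_pos: [0.5973, 0.0125, 0.1095]
ft_force: [1.5, -8.3, -0.0]
ee_pos: [0.5972, 0.0135, 0.1095]
ft_force: [0.3, -9.3, -1.4]
```

View pics/w5.png

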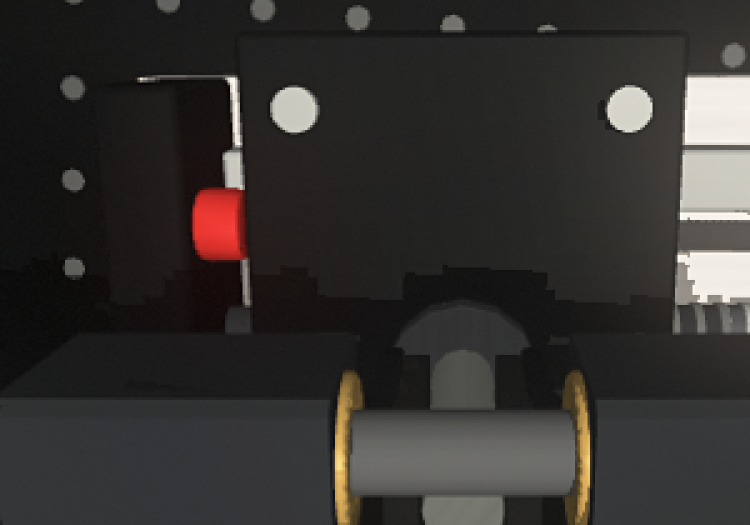

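The saddle edge now just overlaps the bumper in this view. The force hasn't risen yet, so I'll keep going.

```bash
for i in 1 2 3; do python3 -m jog '[[0,-0.1,0,0,0,0,-1],[0,0,0,0,0,0,-1]]' | sed -n '2p;4p'; done
```

```text
ee_pos: [0.5972, 0.0145, 0.1096]
ft_force: [0.8, -8.9, 0.5]
ee_pos: [0.5971, 0.0147, 0.1095]
ft_force: [1.0, -10.6, 1.5]
ee_pos: [0.5972, 0.0147, 0.1096]
ft_force: [2.3, -12.6, 1.2]
```

```bash
for i in 1 2; do python3 -m jog '[[0,-0.2,0,0,0,0,-1],[0,0,0,0,0,0,-1]]' | sed -n '2p;4,5p'; done
```

```text
ee_pos: [0.5971, 0.0148, 0.1096]
ft_force: [2.4, -18.9, 0.4]
width: 0.0121
ee_pos: [0.5971, 0.0148, 0.1095]
ft_force: [2.9, -23.7, 0.4]
width: 0.0123
```

The carriage stopped at y=0.0148 while the push rose to 24 N, so it is against the bumpers. Next: ease off, open and rise.

```bash
python3 -m jog '[[0,0.3,0,0,0,0,-1],[0,0,0,0,0,0,-1],[0,0,0,0,0,0,1],[0,0,0,0,0,0,1],[0,0,0,0,0,0,1],[0,0,0,0,0,0,1],[0,0,0,0,0,0,1],[0,0,0,0,0,0,1],[0,0,0,0,0,0,1]]'
python3 -m jog '[[0,0,-2,0,0,0,1],[0,0,-4,0,0,0,1],[0,0,-4,0,0,0,1],[0,0,-4,0,0,0,1],[0,0,-3,0,0,0,1],[0,0,0,0,0,0,1]]'
python3 - <<'E'
from h import *
p=r.camera('wrist'); save(p,'w6');q=r.camera('side'); zc(q,'s6',190,130,370,270,4)
toolshift([.56,.04,.30])
for n in ('target','sensor'): print(n,[(round(d['score'],2),np.round(d['rect']).astype(int).tolist()) for d in r.search_frame(p,n)[:4]])
E
```

```text
time: 12.45
ee_pos: [0.5965, 0.0207, 0.1095]
eef_rot: [0.999, 0.049, 0.0, 0.0]
ft_force: [-1.2, 0.1, 0.7]
width: 0.0743
time: 13.2
ee_pos: [0.5976, 0.0212, 0.2837]
eef_rot: [0.999, 0.049, 0.003, 0.0]
ft_force: [0.1, -0.7, -0.4]
width: 0.087
t 13.3 tcp [0.5964 0.0208 0.2803] shift cm [-3.44 -2.27 -1.98]
tool x [0.995 0.098 0.001] y [ 0.098 -0.995  0.   ] z [ 0.001 -0.    -1.   ]
target []
sensor [(0.62, [207, 225, 250, 252])]
```

View pics/w6.png

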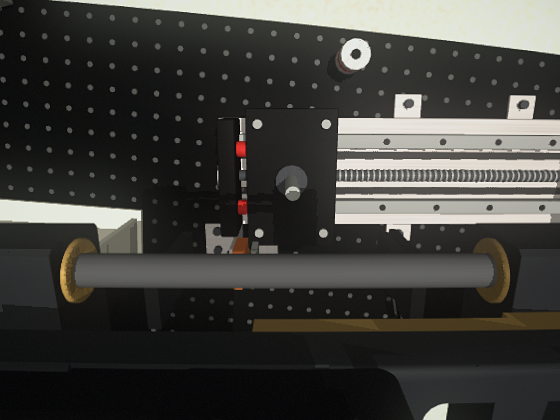

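View pics/s6.png

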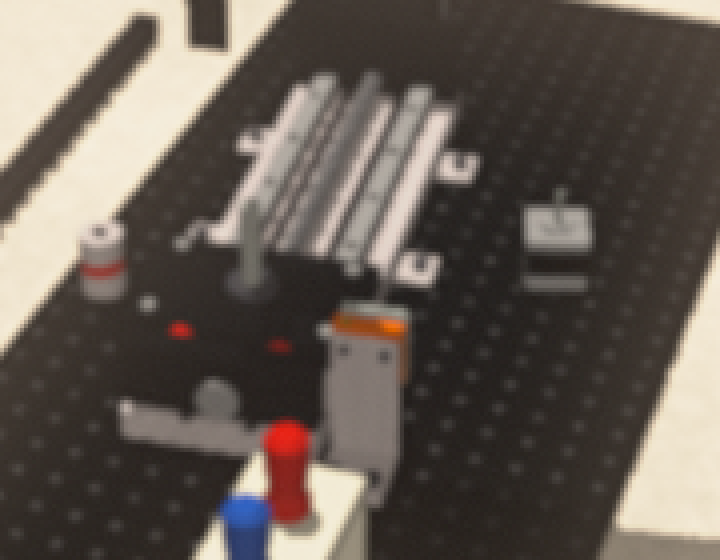

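Home confirmed: the saddle touches both bumpers at (241,150) and (242,207). Next I'll move back towards the robot to look at the slot with the wrist camera.

```bash
python3 -m jog '[[-2.7,-0.85,0.2,0,0,0,1],[-2.7,-0.85,0.2,0,0,0,1],[-2.7,-0.85,0.2,0,0,0,1],[-2.7,-0.85,0.2,0,0,0,1],[-2.7,-0.85,0.2,0,0,0,1],[0,0,0,0,0,0,1],[0,0,0,0,0,0,1]]'
python3 - <<'E'
from h import *
p=r.camera('wrist'); save(p,'w7')
np.savez('w7.npz',frame=p['frame'],T=p['camera_from_world'])
for n in ('target','sensor'): print(n,[(round(d['score'],2),np.round(d['rect']).astype(int).tolist()) for d in r.search_frame(p,n)[:4]])
E
```

```text
time: 14.28
ee_pos: [0.4583, 0.0495, 0.2694]
eef_rot: [0.999, 0.049, -0.0, 0.0]
ft_force: [-0.5, 0.1, 0.3]
width: 0.0869
target [(0.69, [292, 104, 320, 154])]
sensor [(0.73, [233, 104, 285, 153])]
```

View pics/w7.png

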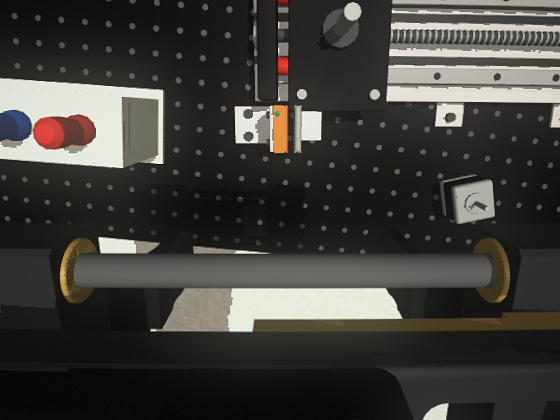

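```bash
python3 - <<'E'
from h import *
p=r.camera('wrist'); zc(p,'w7z',225,85,345,165,6.5)
E
```

```text
(no output)
```

View pics/w7z.png

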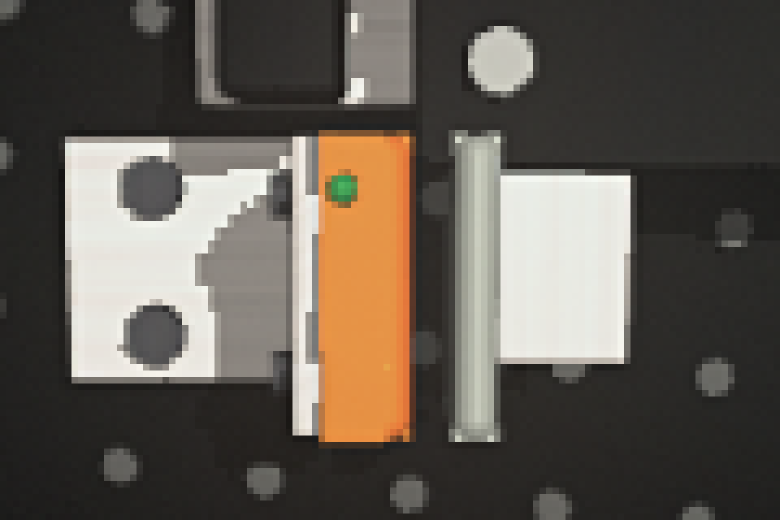

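The slot shows clearly: orange sensor edge at px about 288.4 and target edge at about 294.2, both centred near row 129 and square to the tool.

```bash
python3 - <<'E'
from h import *
p=r.camera('wrist')
a=np.radians(5.6); ey=np.array([-np.sin(a),np.cos(a),0]); ex=np.array([np.cos(a),np.sin(a),0])
s=r.read_state(); print(s['time'],s['ee_pos'],'tcp xy', s['ee_pos']@ex, s['ee_pos']@ey)
for n,u,v,z in [('senL',318,287,.104),('senR',412,287,.101),('senR',412,287,.104),('tgL',450,287,.101),('tgR',502,287,.101),('top',400,131,.104),('bot',400,441,.104),('ttop',478,131,.104),('tbot',478,441,.104)]:
    X=atz(p,225+(u+.5)/6.5-.5,85+(v+.5)/6.5-.5,z); print(n,np.round(X,4),'x',round(X@ex,4),'y',round(X@ey,4))
for (u,v) in [(412,138),(412,436),(450,138),(450,436)]:
    X=atz(p,225+u/6.5,85+v/6.5,.101); print(np.round([X@ex,X@ey],4))
# post top
t=r.camera('top'); save(t,'t7'); zc(t,'t7z',120,180,280,250,5)
E
```

```text
14.525 [0.45831701 0.04974064 0.26931892] tcp xy 0.46098347931997 0.004779346482719968
senL [0.5069 0.0646 0.104 ] x 0.5108 y 0.0148
senR [0.508  0.0523 0.101 ] x 0.5107 y 0.0025
senR [0.5081 0.0523 0.104 ] x 0.5108 y 0.0025
tgL [0.5085 0.0473 0.101 ] x 0.5107 y -0.0026
tgR [0.5092 0.0404 0.101 ] x 0.5107 y -0.0095
top [0.5278 0.0559 0.104 ] x 0.5307 y 0.0041
bot [0.4879 0.0519 0.104 ] x 0.4906 y 0.004
ttop [0.5288 0.0458 0.104 ] x 0.5307 y -0.006
tbot [0.4889 0.0416 0.104 ] x 0.4906 y -0.0064
[0.5295 0.0022]
[0.4906 0.002 ]
[ 0.5295 -0.0028]
[ 0.4906 -0.0031]
```

View pics/t7z.png

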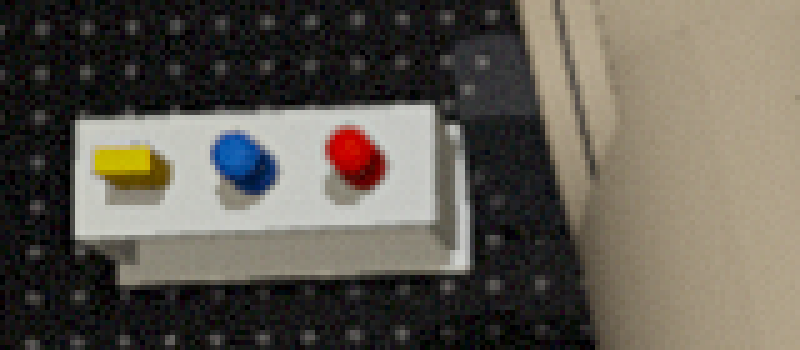

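```bash
python3 - <<'E'
from h import *
print(np.round(r.read_state()['joint_positions'],3)); toolshift([.43,.334,.29])
p=r.camera('wrist');T=p['camera_from_world'];print(-T[:3,:3].T@T[:3,3], r.read_state()['ee_pos'])
t=r.camera('top')
z=lambda a,b:(120+(a+.5)/5-.5,180+(b+.5)/5-.5)
# handle top face: corners in the zoom
for a,b in((95,149),(150,145),(152,170),(96,175),(123,160)): print(np.round(atz(t,*z(a,b),.154),4))
for a,b in((75,121),(433,103)): print('stand',np.round(atz(t,*z(a,b),.10),4))
E
```

```text
[ 0.419 -0.023 -0.608  1.788 -0.014  1.372 -1.659]
t 14.57 tcp [0.4582 0.0498 0.2693] shift cm [ -0.04 -28.56  -2.05]
tool x [ 0.995  0.098 -0.   ] y [ 0.098 -0.995 -0.   ] z [-0.  0. -1.]
[0.52457925 0.05689258 0.42068442] [0.45818322 0.0498018  0.26937844]
[0.4935 0.3482 0.154 ]
[0.4947 0.3216 0.154 ]
[0.4824 0.3203 0.154 ]
[0.4807 0.3474 0.154 ]
[0.4877 0.3345 0.154 ]
stand [0.5198 0.3752 0.1   ]
stand [0.5237 0.1926 0.1   ]
```

```bash
python3 -m jog '[[0.85,-3.8,-0.4,0,0,0,1],[0.85,-3.8,-0.4,0,0,0,1],[0.85,-3.8,-0.4,0,0,0,1],[0.85,-3.8,-0.4,0,0,0,1],[0.85,-3.8,-0.4,0,0,0,1],[0.85,-3.6,0,0,0,0,1],[0,0,0,0,0,-0.167,1],[0,0,0,0,0,-0.167,1],[0,0,0,0,0,-0.167,1],[0,0,0,0,0,-0.167,1],[0,0,0,0,0,-0.167,1],[0,0,0,0,0,-0.167,1],[0,0,0,0,0,-0.167,1],[0,0,0,0,0,-0.167,1],[0,0,0,0,0,-0.167,1],[0,0,0,0,0,0,1],[0,0,0,0,0,0,1]]'
python3 - <<'E'
from h import *
print(np.round(r.read_state()['joint_positions'],3)); toolshift([.4877,.334,.1235])
p=r.camera('wrist'); save(p,'w8')
print([(round(d['score'],2),np.round(d['rect']).astype(int).tolist()) for d in r.search_frame(p,'gauge')[:4]])
E
```

```text
time: 16.8
ee_pos: [0.4867, 0.2797, 0.2895]
eef_rot: [0.698, 0.716, -0.0, -0.0]
ft_force: [0.0, -0.0, 0.3]
width: 0.0869
[ 0.235  0.317 -1.031  1.505  0.272  1.473 -0.774]
t 16.8 tcp [0.4867 0.2797 0.2895] shift cm [ 5.43  0.24 16.6 ]
tool x [-0.026  1.     0.   ] y [ 1.     0.026 -0.   ] z [-0.  0. -1.]
[(0.65, [43, 37, 107, 175]), (0.61, [281, 102, 300, 135])]
```

View pics/w8.png

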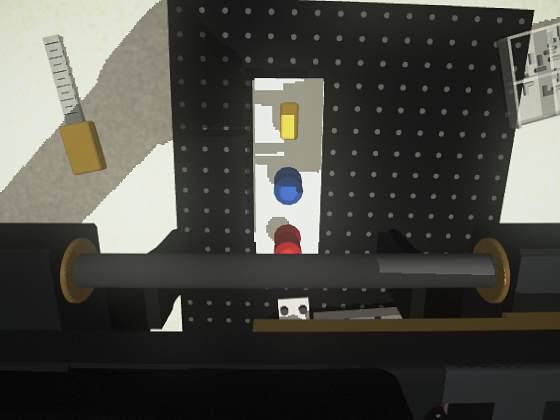

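The gauge handle is at about (289,120), with the blue and red drivers below it. The decoy lies off at (75,110).

```bash
python3 - <<'E'
from h import *
p=r.camera('wrist'); zc(p,'w8z',240,65,340,205,4.2)
fr=p['frame'].astype(int); 
m=((fr[...,0]>120)&(fr[...,1]>90)&(fr[...,2]<60)); m[:, :260]=0;m[:,320:]=0;m[160:]=0
b=((fr[...,0]>225)&(fr[...,1]>190)&(fr[...,2]<100))&m
for k in (m,b):
    c=max(cv2.findContours(k.astype(np.uint8),0,2)[0],key=cv2.contourArea)
    print(cv2.contourArea(c),cv2.minAreaRect(c),cv2.boundingRect(c))
E
```

```text
60.0 ((289.0, 120.5), (35.0, 16.0), 90.0) (281, 103, 17, 36)Traceback (most recent call last):
  File "<stdin>", line 7, in <module>
ValueError: max() iterable argument is empty
```

View pics/w8z.png

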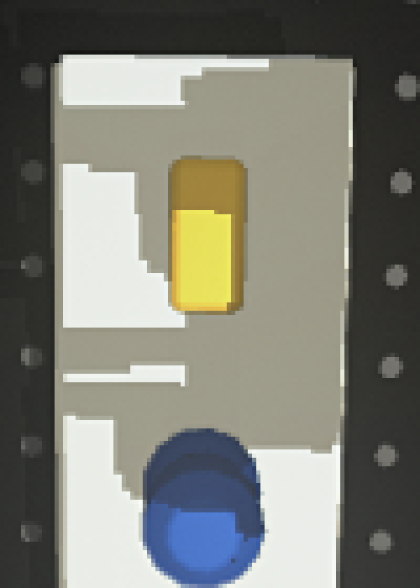

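```bash
python3 - <<'E'
from h import *
p=r.camera('wrist')
X=atz(p,289,120.7,.154);print(X)
for a,b in((171,160),(170,310),(245,160),(245,310)): print(np.round(atz(p,240+(a+.5)/4.2-.5,65+(b+.5)/4.2-.5,.154),4))
toolshift([X[0],X[1],.1235])
E
```

```text
[0.48942514 0.33693608 0.154     ]
[0.4824 0.3502 0.154 ]
[0.4829 0.3232 0.154 ]
[0.4958 0.3506 0.154 ]
[0.4968 0.3236 0.154 ]
t 17.0 tcp [0.4866 0.2797 0.2895] shift cm [ 5.71  0.44 16.6 ]
tool x [-0.029  1.    -0.   ] y [1.    0.029 0.   ] z [ 0. -0. -1.]
```

```bash
python3 -m jog '[[2.8,0.2,1,0,0,0,1],[2.8,0.2,2,0,0,0,1],[0,0,3,0,0,0,1],[0,0,3,0,0,0,1],[0,0,3,0,0,0,1],[0,0,2.6,0,0,0,1],[0,0,2.0,0,0,0,1],[0,0,0,0,0,0,1],[0,0,0,0,0,0,1]]'
python3 - <<'E'
from h import *
p=r.camera('wrist'); save(p,'w9')
toolshift([.4893,.3365,.1235])
E
```

```text
time: 18.12
ee_pos: [0.4893, 0.3363, 0.1245]
eef_rot: [0.696, 0.718, 0.001, 0.0]
ft_force: [-0.5, 0.4, 0.3]
width: 0.0868
t 18.18 tcp [0.4895 0.3364 0.1247] shift cm [ 0.02 -0.02  0.12]
tool x [-0.03   1.     0.001] y [1.    0.03  0.001] z [ 0.001  0.001 -1.   ]
```

View pics/w9.png

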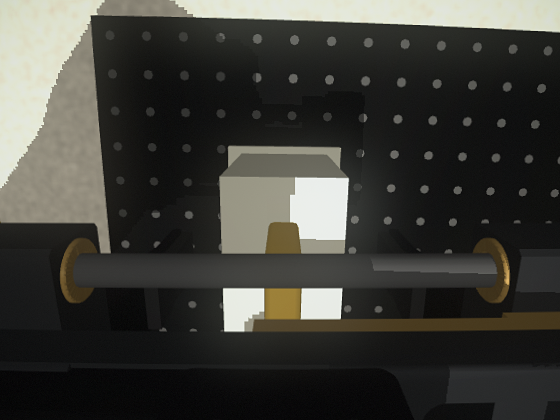

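The handle is centred between the jaws at col 283 (jaw midpoint about 284). Next I'll close on it.

```bash
python3 -m jog '[[0,0,0.1,0,0,0,-1],[0,0,0,0,0,0,-1],[0,0,0,0,0,0,-1],[0,0,0,0,0,0,-1],[0,0,0,0,0,0,-1],[0,0,0,0,0,0,-1],[0,0,0,0,0,0,-1],[0,0,0,0,0,0,-1],[0,0,0,0,0,0,-1],[0,0,0,0,0,0,-1],[0,0,0,0,0,0,-1]]' 30
python3 -m jog '[[0,0,-0.5,0,0,0,-1],[0,0,-1,0,0,0,-1],[0,0,-1.5,0,0,0,-1],[0,0,-2,0,0,0,-1],[0,0,-2.5,0,0,0,-1],[0,0,-2.5,0,0,0,-1],[0,0,-2.0,0,0,0,-1],[0,0,0,0,0,0,-1]]'
python3 - <<'E'
from h import *
p=r.camera('wrist'); save(p,'w10'); q=r.camera('side'); zc(q,'s10',170,170,330,330,3.7)
print(np.round(r.read_state()['joint_positions'],3),r.read_state()['ft_force'])
E
```

```text
time: 19.55
ee_pos: [0.489, 0.3358, 0.1225]
eef_rot: [0.696, 0.718, -0.0, 0.0]
ft_force: [-0.1, 0.1, -0.6]
width: 0.0136
time: 20.55
ee_pos: [0.4894, 0.3364, 0.2444]
eef_rot: [0.696, 0.718, 0.001, 0.0]
ft_force: [-0.0, -0.1, -1.5]
width: 0.0136
[ 0.091  0.427 -1.007  1.497  0.362  1.417 -0.902] [ 0.47076881 -0.15828787 -1.1555501 ]
```

View pics/w10.png

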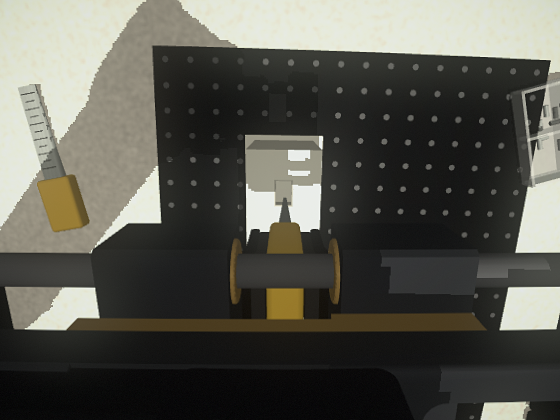

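View pics/s10.png

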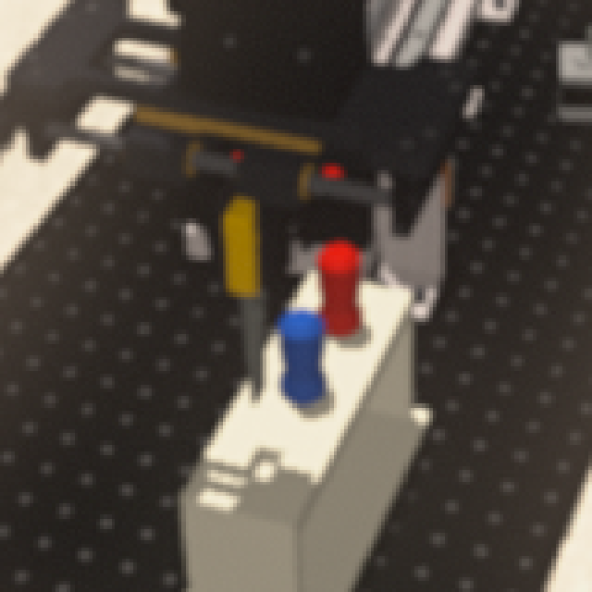

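The gauge is held upright and clear of the slot, with its tip at (285,200) in the wrist view. I'll raise it, carry it over and turn it to the stage direction.

```bash
python3 -m jog '[[0,0,-2.5,0,0,0,-1],[0,0,-3.0,0,0,0,-1],[-2.5,0.1,0,0,0,0,-1],[-3.6,0.13,0,0,0,0,-1],[-3.6,0.13,0,0,0,0,-1],[-3.6,0.13,0,0,0,0,-1],[-3.6,0.13,0,0,0,0,-1],[-3.6,0.13,0,0,0,0,-1],[-3.6,0.13,0,0,0,0,-1],[-3.0,0.13,0,0,0,0,-1],[-1.6,0.05,0,0,0,0,-1],[0,0,0,0,0,0,-1]]'
python3 -m jog '[[0,0,0,0,0,0.12,-1],[0,0,0,0,0,0.165,-1],[0,0,0,0,0,0.165,-1],[0,0,0,0,0,0.165,-1],[0,0,0,0,0,0.165,-1],[0,0,0,0,0,0.165,-1],[0,0,0,0,0,0.165,-1],[0,0,0,0,0,0.165,-1],[0,0,0,0,0,0.165,-1],[0,0,0,0,0,0.06,-1],[0,0,0,0,0,0,-1],[0,0,0,0,0,0,-1]]'
python3 - <<'E'
from h import *
toolshift([.5083,.0495,.235]); print(np.round(r.read_state()['joint_positions'],3))
p=r.camera('wrist'); save(p,'w11')
E
```

```text
time: 22.15
ee_pos: [0.5081, 0.0486, 0.297]
eef_rot: [0.697, 0.717, -0.0, -0.0]
ft_force: [0.1, 0.9, -0.5]
width: 0.014
time: 23.65
ee_pos: [0.5081, 0.0502, 0.2974]
eef_rot: [0.999, 0.052, -0.0, -0.0]
ft_force: [0.5, -0.0, -0.2]
width: 0.0139
t 23.65 tcp [0.5081 0.0502 0.2974] shift cm [0.02 0.08 6.24]
tool x [ 0.995  0.103 -0.   ] y [ 0.103 -0.995 -0.   ] z [-0.  0. -1.]
[ 0.59   0.118 -0.833  1.621  0.088  1.441 -1.718]
```

View pics/w11.png

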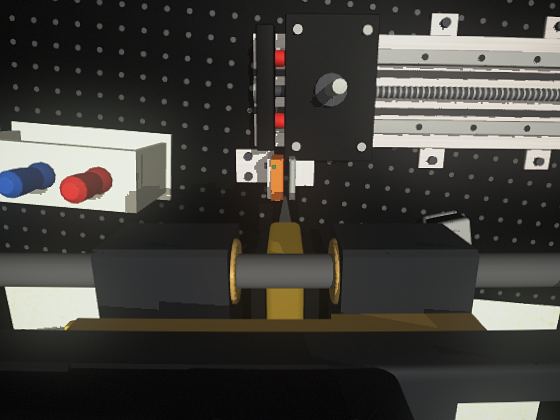

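```bash
python3 -m jog '[[0,0.08,2.5,0,0,0.005,-1],[0,0,3,0,0,0,-1],[0,0,2,0,0,0,-1],[0,0,1,0,0,0,-1],[0,0,0,0,0,0,-1],[0,0,0,0,0,0,-1]]'
python3 - <<'E'
from h import *
toolshift([.5083,.0495,.235])
p=r.camera('wrist'); save(p,'w12'); zc(p,'w12z',235,130,345,230,6)
q=r.camera('side'); zc(q,'s12',230,140,330,260,5)
E
```

```text
time: 24.45
ee_pos: [0.5088, 0.0487, 0.2134]
eef_rot: [0.999, 0.048, 0.001, 0.0]
ft_force: [0.2, 0.8, -1.3]
width: 0.0137
t 24.45 tcp [0.5088 0.0487 0.2134] shift cm [-0.04 -0.09 -2.16]
tool x [0.995 0.096 0.001] y [ 0.096 -0.995  0.   ] z [ 0.001  0.    -1.   ]
```

View pics/w12z.png

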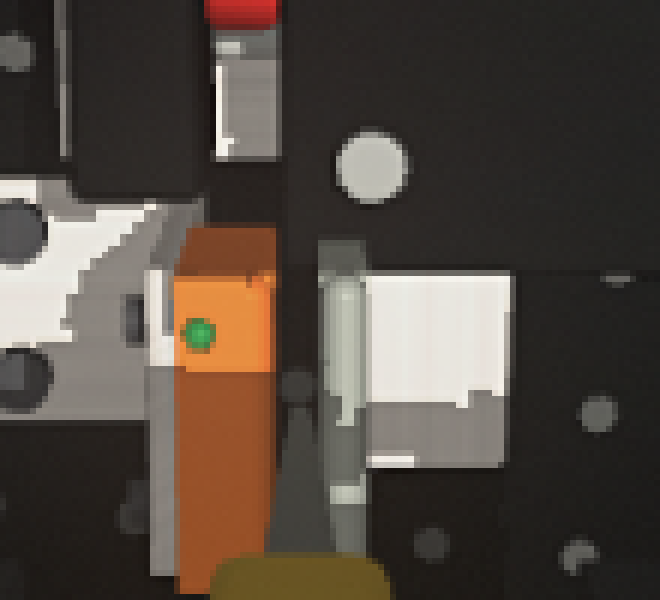

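View pics/s12.png

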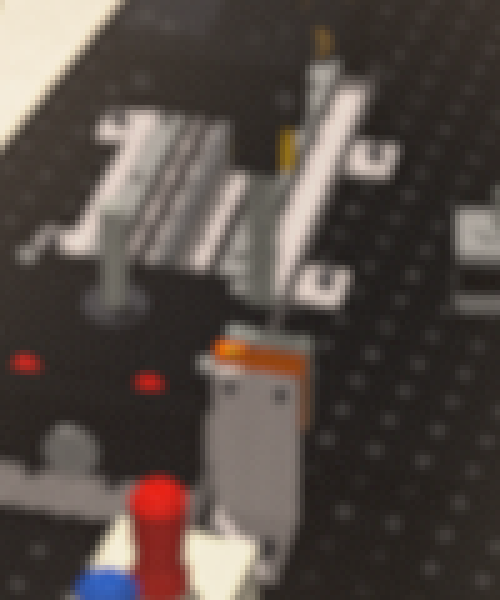

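The blade tip (zoom about (300,405)) lies between the orange edge at 276 and the target edge at 318, so it is centred. I'll take a force baseline and then descend.

```bash
cat >> h.py <<'E'
def avg(n=6):
    F=[];P=[];M=[]
    for _ in range(n):
        r.camera('wrist'); s=r.read_state(); F.append(s['ft_force']);P.append(s['ee_pos']);M.append(s['torque'])
    a=np.radians(5.6); ey=np.array([-np.sin(a),np.cos(a),0]);F=np.mean(F,0);P=np.mean(P,0)
    print('t',round(s['time'],2),'F',np.round(F,2),'Fy',round(F@ey,2),'M',np.round(np.mean(M,0),3),'P',np.round(P,4),'py',round(P@ey,4),'depth mm',round((.104-(P[2]-.0885))*1e3,1),'w',round(s['width'],4))
E
python3 -c "
from h import *
avg(8)"
python3 -m jog '[[0,0,0.5,0,0,0,-1],[0,0,0.5,0,0,0,-1],[0,0,0.5,0,0,0,-1],[0,0,0.5,0,0,0,-1],[0,0,0.5,0,0,0,-1],[0,0,0.5,0,0,0,-1],[0,0,0.3,0,0,0,-1],[0,0,0.2,0,0,0,-1],[0,0,0,0,0,0,-1]]'
python3 - <<'E'
from h import *
avg(6)
p=r.camera('wrist'); zc(p,'w13z',235,130,345,280,4)
E
```

```text
t 24.95 F [-0.05  0.03 -0.62] Fy 0.03 M [0.028 0.017 0.027] P [0.5084 0.0485 0.2128] py -0.0014 depth mm -20.3 w 0.014
time: 26.08
ee_pos: [0.5083, 0.0485, 0.1775]
eef_rot: [0.999, 0.048, -0.0, 0.0]
ft_force: [-0.2, -0.0, -1.0]
width: 0.0134
t 26.38 F [-0.15  0.05 -0.94] Fy 0.07 M [ 0.028 -0.011  0.004] P [0.5084 0.0485 0.1777] py -0.0014 depth mm 14.8 w 0.0139
```

View pics/w13z.png

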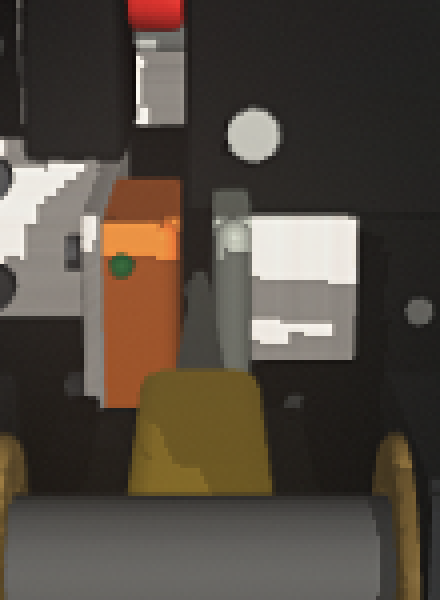

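The blade is inside the slot with no contact force. I'll descend further in small steps.

```bash
python3 -m jog '[[0,0,0.3,0,0,0,-1],[0,0,0.3,0,0,0,-1],[0,0,0.3,0,0,0,-1],[0,0,0,0,0,0,-1]]' |sed -n '2,4p'
python3 -c "
from h import *
avg(5)"
python3 -m jog '[[0,0,0.2,0,0,0,-1],[0,0,0.1,0,0,0,-1],[0,0,0,0,0,0,-1]]' |sed -n '2,4p'
python3 -c "
from h import *
avg(5)"
```

```text
ee_pos: [0.5081, 0.0484, 0.1682]
eef_rot: [0.999, 0.048, -0.0, -0.0]
ft_force: [-0.9, 0.0, -0.7]
t 27.18 F [-0.02 -0.43 -0.65] Fy -0.43 M [-0.005 -0.005  0.001] P [0.5083 0.0485 0.1686] py -0.0013 depth mm 23.9 w 0.0139
ee_pos: [0.5082, 0.0485, 0.1654]
eef_rot: [0.999, 0.048, -0.0, 0.0]
ft_force: [0.7, 0.6, -1.3]
t 27.8 F [ 0.01  0.14 -0.59] Fy 0.14 M [ 0.006  0.007 -0.009] P [0.5083 0.0485 0.1655] py -0.0014 depth mm 27.0 w 0.0142
```

```bash
for i in 1 2 3; do python3 -m jog '[[0,0,0.1,0,0,0,-1],[0,0,0.1,0,0,0,-1],[0,0,0,0,0,0,-1]]' >/dev/null
python3 -c "
from h import *
avg(5)"; done
```

```text
t 28.43 F [ 0.2  -0.39 -0.57] Fy -0.41 M [ 0.002  0.002 -0.004] P [0.5083 0.0485 0.1635] py -0.0014 depth mm 29.0 w 0.0137
t 29.05 F [ 0.05  0.15 -0.93] Fy 0.15 M [ 0.003  0.003 -0.005] P [0.5083 0.0485 0.1615] py -0.0014 depth mm 31.0 w 0.0138
t 29.68 F [-0.02  0.39 -0.27] Fy 0.39 M [ 0.049  0.015 -0.002] P [0.5083 0.0485 0.1595] py -0.0014 depth mm 33.0 w 0.0138
```

```bash
for i in 1 2 3; do python3 -m jog '[[0,0,0.1,0,0,0,-1],[0,0,0,0,0,0,-1]]' >/dev/null
python3 -c "
from h import *
avg(6)"; done
```

```text
t 30.23 F [ 0.14 -0.15 -0.64] Fy -0.17 M [ 0.082  0.025 -0.011] P [0.5082 0.0485 0.1585] py -0.0013 depth mm 34.0 w 0.0141
t 30.77 F [ 0.16  0.49 -0.65] Fy 0.47 M [0.178 0.025 0.007] P [0.5082 0.0485 0.1575] py -0.0013 depth mm 35.0 w 0.0136
t 31.32 F [ 0.52  1.18 -1.13] Fy 1.13 M [ 0.298 -0.016 -0.02 ] P [0.5083 0.0485 0.1565] py -0.0013 depth mm 36.0 w 0.0141
```

Contact is one-sided from a depth of about 33.5 mm: the target pushes the blade towards +y. This agrees with a target face at y'≈-3.6 mm and a sensor face at about +2.5 mm, a gap of around 6 mm. I'll centre the blade by shifting 0.8 mm towards the sensor.

```bash
python3 -m jog '[[0,-0.04,0,0,0,0,-1],[0,-0.04,0,0,0,0,-1],[0,0,0,0,0,0,-1]]' >/dev/null
python3 -c "
from h import *
avg(6)
print(Ro.from_quat(r.read_state()['eef_rot']).as_matrix().round(4))"
for i in 1 2; do python3 -m jog '[[0,0,0.1,0,0,0,-1],[0,0,0.1,0,0,0,-1],[0,0,0,0,0,0,-1]]' >/dev/null
python3 -c "
from h import *
avg(6)"; done
```

```text
t 32.0 F [ 0.15  0.03 -0.6 ] Fy 0.02 M [ 0.007  0.012 -0.008] P [0.5082 0.0492 0.1565] py -0.0006 depth mm 36.0 w 0.014
[[ 9.954e-01  9.570e-02  0.000e+00]
 [ 9.570e-02 -9.954e-01 -1.000e-04]
 [ 0.000e+00  1.000e-04 -1.000e+00]]
t 32.67 F [ 0.3   0.08 -0.96] Fy 0.05 M [-0.     0.006  0.02 ] P [0.5082 0.0493 0.1545] py -0.0006 depth mm 38.0 w 0.014
t 33.35 F [ 0.04 -0.23 -0.81] Fy -0.23 M [ 0.016 -0.008  0.008] P [0.5082 0.0493 0.1525] py -0.0006 depth mm 40.0 w 0.014
```

```bash
for i in 1 2 3; do python3 -m jog '[[0,0,0.1,0,0,0,-1],[0,0,0.1,0,0,0,-1],[0,0,0,0,0,0,-1]]' >/dev/null
python3 -c "
from h import *
avg(6)"; done
```

```text
t 34.02 F [ 0.05 -0.04 -0.75] Fy -0.04 M [-0.004  0.028 -0.01 ] P [0.5082 0.0493 0.1505] py -0.0006 depth mm 42.0 w 0.0135
t 34.7 F [-0.08 -0.33 -0.86] Fy -0.32 M [-0.108 -0.002  0.003] P [0.5082 0.0492 0.1485] py -0.0006 depth mm 44.0 w 0.0138
t 35.38 F [ 0.17 -0.84 -1.17] Fy -0.85 M [-0.307 -0.074 -0.004] P [0.5082 0.0492 0.1465] py -0.0007 depth mm 46.0 w 0.0138
```

The blade now touches the sensor side, from about 43 mm. That puts the centre at roughly y'=-0.8 mm, the gap near 5.7 mm and snug depth near 47 mm. I'll re-centre by 0.2 mm.

```bash
python3 -m jog '[[0,0.02,0,0,0,0,-1],[0,0,0,0,0,0,-1]]' >/dev/null
python3 -c "
from h import *
avg(8)"
python3 -m jog '[[0,0,0.1,0,0,0,-1],[0,0,0,0,0,0,-1]]' >/dev/null
python3 -c "
from h import *
avg(8)"
```

```text
t 36.02 F [ 0.24 -0.62 -0.96] Fy -0.64 M [-0.144  0.021 -0.003] P [0.5082 0.0491 0.1465] py -0.0007 depth mm 46.0 w 0.0139
t 36.67 F [ 0.16 -0.24 -0.84] Fy -0.25 M [-0.11  -0.016  0.001] P [0.5082 0.0491 0.1455] py -0.0007 depth mm 47.0 w 0.0139
```

```bash
python3 -m jog '[[0,0,0.1,0,0,0,-1],[0,0,0,0,0,0,-1]]' >/dev/null
python3 -c "
from h import *
avg(8)"
python3 -m jog '[[0,0,0.1,0,0,0,-1],[0,0,0,0,0,0,-1]]' >/dev/null
python3 -c "
from h import *
avg(8)"
```

```text
t 37.33 F [ 1.01 -0.21 -1.5 ] Fy -0.31 M [-0.068 -0.194 -0.016] P [0.5083 0.0491 0.1445] py -0.0008 depth mm 48.0 w 0.0138
t 37.98 F [ 0.29 -0.36  1.54] Fy -0.39 M [-0.102 -0.105 -0.005] P [0.5083 0.0491 0.1437] py -0.0008 depth mm 48.8 w 0.014
```

The upward force jumped about 2.5 N with little side force, which means drag on both faces at a depth of about 48.8 mm. I'll check that it is steady, and look at the bumpers.

```bash
python3 - <<'E'
from h import *
avg(8)
print(np.round(Ro.from_quat(r.read_state()['eef_rot']).as_matrix(),4).tolist())
p=r.camera('wrist'); save(p,'w14'); q=r.camera('side'); zc(q,'s14',230,140,330,260,5)
t=r.camera('top'); zc(t,'t14',225,130,325,230,6)
E
```

```text
t 38.38 F [ 0.36 -0.32  2.27] Fy -0.36 M [-0.098 -0.113 -0.011] P [0.5083 0.0491 0.1436] py -0.0008 depth mm 48.9 w 0.0139
[[0.9954, 0.0956, 0.0003], [0.0956, -0.9954, -0.0001], [0.0003, 0.0001, -1.0]]
```

View pics/w14.png

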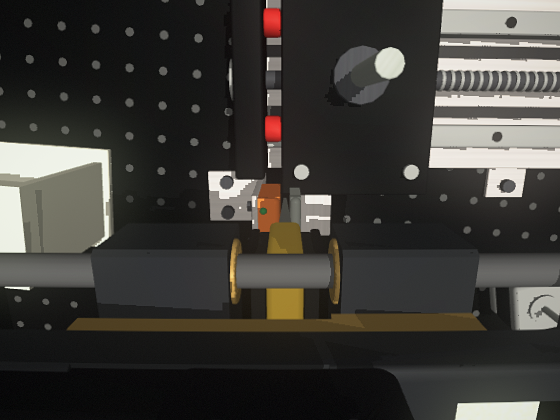

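View pics/s14.png

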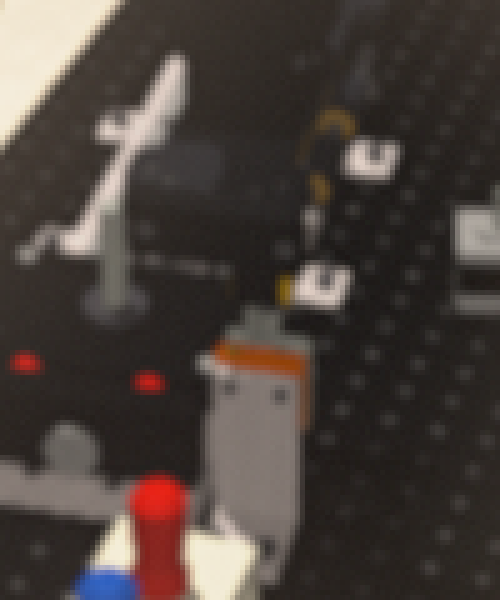

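The saddle is still flush with both bumpers at (273,22) and (273,128), and the gauge stands upright in the slot. The force is steady at about 3 N. Handing in.

```bash
python3 - <<'E'
from h import *
print(r.close_job()); print(r.read_state()['time'])
E
```

```text
the job is handed in; nothing more can be done
None
the job is handed in; nothing more can be done
```

I slid the carriage home by its post. It stopped dead against the red bumpers while the push rose to about 24 N, and I then eased off and released it. I took the smaller yellow gauge from the stand and lowered its blade into the slot, shifting it sideways twice when it touched one plate first. I handed in while still holding it there.

**Last checks, at about 38 s of the 69 s allowed:**
- **Depth:** the blade tip is about 48.9 mm below the plates' tops, which puts the gap at roughly 5.8 mm.
- **Drag:** the upward drag is about 3 N. The side force is only about 0.4 N, slightly towards the sensor, so the blade drags on both faces and is not forced.
- **Upright and square:** the tool is vertical to within 0.02° and about 0.1° off the measured stage direction.
- **Carriage and other tools:** the saddle still looked flush on both bumpers, and I touched no other tools or parts. I judged both by eye from the pictures and did not measure them.

No check failed. The first camera estimate of the slot's centre was off by about half a millimetre, which I corrected from the contact forces.

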